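# Fold up the fish measure and lay it in the bait box

## Task

The three-leaf aluminium fish measure is lying open on the bench: fold it right up, the plain leaf in first and then the leaf with the nose stop over it, pressing each one flat down. Then lay the folded measure flat in the open bait box, middle leaf down, without dropping it, and leave the other things on the bench where they are.

Things in the scene. Friction and masses are not known exactly. Their poses are not given: they have to be found in the camera images.
- measure: Middle leaf of the measure: loose aluminium bar, 50 mm wide (its x), 150 long (y), 10 thick, 0.2-0.35 kg, graduated top. Origin: centre of its underside, z up. Starts flat on the bench, a leaf hinged at each end, all 50 wide and in line, 466 mm over all, about along the robot's y. Folded pack: 31 mm high, from y = -83 to +89 mm in this frame. Held only by its weight: slides if pushed over 2 N.
- leaf_a (a joint): Angle of the plain leaf, 50 x 138 x 10 mm, 0.12 kg, on the middle leaf's +y end. 0: out flat pointing to the measure's +y, underside level with the middle leaf's; grows as its outer end rises; pi/2 upright; pi folded flat on the middle leaf (stop). Stiff hinge, 0.11 N m of friction: stays at any angle it is left at. Starts at 0.03 to 0.22.
- leaf_b (a joint): Angle of the longer leaf, 50 x 164 x 10 mm, 0.13 kg, on the -y end, pointing to -y, with the nose stop: a lip 16 mm high, 6 thick, full width, upstanding at its outer end. Values as leaf_a. Its hinge is raised to close over the already folded plain leaf, nose stop hanging past the pack's far end; if folded first it blocks the plain leaf. Friction 0.15 N m: stays where left. Starts at 0.03 to 0.22.
- hinge_a (a point): Axis of the plain leaf's hinge, at the middle of its width: 78 mm from the measure's origin along +y, 10 mm above the underside (level with the top faces of the two leaves). The axis lies along the measure's x.
- hinge_b (a point): Axis of the nose-stop leaf's hinge, at the middle of its width: 79 mm from the measure's origin along -y, 15.4 mm above the underside (5.4 mm above the top face of the leaf). The axis lies along the measure's x.
- end_a (a point): Middle of the outer end edge of the plain leaf's graduated face (the top face while open), 141 mm from hinge_a. Turns with the leaf; its y points along the leaf away from the hinge, z out of the graduated face.
- end_b (a point): Middle of the outer end edge of the nose-stop leaf, level with its graduated face (the top face while open), at the foot of the lip's outer side, 168 mm along the leaf from hinge_b. Turns with the leaf; its -y points along the leaf away from the hinge, z out of the graduated face.
- bait_box: White plastic bait box with a press-button catch on its front, standing fixed beyond the measure, left or right, lid hinged open and hanging down behind it (+x). Open top. Outside 128 mm (its x) by 224 mm (its y), walls 50 mm high and 4 mm thick, floor 4 mm thick; inside 120 x 216 mm. Origin at the centre of its underside.
- lure_case: Bystander: shut flat lure case, grey and black plastic, 105 x 150 x 35 mm, in the other place beside the bait box. Origin at the centre of its underside.
- flask_cap: Bystander: aluminium flask cap like a small cup, 62 mm across, 42 mm high, origin under its centre.
- float_long: Bystander: turned rosewood float blank lying down, 120 mm long (its x), 31 mm thick, between the bait box and the lure case. Origin at the centre of its underside.
- float_short: Bystander: turned rosewood float blank lying down, 96 mm long (its x), 31 mm thick. Origin at the centre of its underside.
- line_spool: Bystander: spool of line lying flat, 110 mm across, 30 mm high, origin under its centre.
- pliers: Bystander: long-nosed pliers lying flat, about 190 mm long (jaws to its x), 12 mm high, origin under the pivot.
- mug: Bystander: white mug, 80 mm across, 85 mm high, origin under its centre.
- flask: Bystander: steel flask standing up, 72 mm across, 235 mm high, origin under its centre.

How it is judged:
By the outcome, as a careful person would: the job done as asked, in the order asked, and still so for the second after the job is handed in, with the robot touching nothing.
It also fails if it takes over 72 s, if anything falls off the work surface, if the arm or the gripper's body presses on something with over 40 N, if the wrist force passes 120 N, or if a joint passes its speed limit or range.

## Robot

A 7-joint arm with a two-finger parallel gripper is mounted at the origin on the work surface. World frame = base frame: x ahead of the robot, y to its left, z up, the work surface at z = 0. Lengths are in m, angles in rad, forces in N, time in s.
With the tool pointing down it reaches from about 0.425 to 0.875 m from the base axis. Payload 4.7 kg.
Tool frame: the origin (TCP) lies between the finger pads; the fingertips stand 14 mm ahead of it and the grasp point (between the pads) lies 5 mm behind it; z points along the fingers, y is the line along which they close (so a half turn about z gives the same grasp; the last joint's range is limited). The gripper opens to 87 mm and grips with 3 to 60 N. Pads are 19 mm wide; open, the fingers measure 117 mm over their backs; the gripper's body (75 mm by 190 mm) begins 51 mm behind the grasp point.
Start: joints at [-1.09, 0.321, -0.07, 1.45, 0.023, 1.371, -0.057], TCP at [0.293, 0.58, 0.237] pointing down, gripper open.
Joint ranges: [-2.86, 2.86], [-0.3, 2.09], [-1.38, 1.24], [0.06, 2.45], [-1.56, 4.7], [0.09, 2.05], [-2.69, 2.69]. Speed limits (rad/s): [2.57, 2.57, 3.14, 3.14, 3.14, 3.14, 3.14].

## Interface

Orientations are given as a rotation vector (axis times angle).
In Python, from bench import ctrl gives the robot as it stands.
- The arm moves only by the tool step_arm, never from a script. Its argument "commands" is a list of rows, each an object with "travel": the shift along the tool's x, y, z in m, a list of three; "turn": the turn, a rotation vector about the tool's x, y, z in degrees, a list of three. A call has 1 to 5 rows; each row is the pose to reach, as a shift and turn from the pose commanded when the call began, along the tool's axes at that moment; what a row does not reach only later rows make up. A row lasts 1/10 s, in which the tool goes at most 50 mm and 8.59 degrees, less where a joint would pass 70% of its speed; a pose out of reach is approached as far as the arm can. A call with a gripper value outside its range is refused whole. "gripper" is the opening, from 0 (shut) to 1 (fully open), set as the call begins (left out, the last holds). The fingers move at their own pace and stop on an object; "force" is the grip in N (left out, the last holds). Time passes only in rows, so rows that repeat a pose let the fingers close. It gives the time, the measured TCP pose, the force, the opening and the grip force at its end, in the units of the state.
- ctrl.get_state(): the state, without advancing time (a new reading comes with each control period).
- ctrl.get_image(name): name is "scene" or "side" or "wrist"; returns the picture (384x512x3 uint8, red, green, blue); there is no depth.
- ctrl.camera_model(name): a dict with "fx", "fy", "cx", "cy" (pixels), "k1" (the pictures are not rectified: a ray, as slopes to the right and down, at radius r is drawn at 1 + k1 r^2 times it, then the intrinsics apply), "R" (3x3) and "t" (3): a world point X has camera coordinates R X + t; the wrist camera has in their place "T_tool_cam" (4x4, takes a point from camera to tool coordinates, whose origin is the TCP and whose axes are the flange's). Camera axes: x right, y down, z forward; pixel columns grow to the right and rows downward; lengths in m; the calibration is good to about 2 mm. A picture is of the moment at which its call begins: read the wrist's pose just before it. camera_model takes no time and is no camera call.
- ctrl.close_job(): hands the job in; it is judged then, once.
The state is a dict: "time": time; "joint_positions": joint angles; "qd": joint speeds; "joint_torque": joint torques, N m; "position": TCP position; "tool_rot": TCP orientation; "ft_force": force on the tool from outside, world axes, zero at the start; "torque": the same for the moment, N m; "grip_width": opening from 0.0 (shut) to 1.0 (fully open); "grip_force": force on a finger pad.
Only numpy, scipy, OpenCV 4.12 (cv2) and the standard library are available. Lean on these libraries where they do the work, as an engineer would, in place of code of your own. Each camera call takes 0.05 s, during which the arm holds its last target. There are 200 camera calls.

## Working session

There is one attempt and no reset: what is moved stays moved. The work goes in short steps, Python scripts to look and compute and a tool call to move; the robot and the scene stay as the last step left them, time stands still between calls to the robot, and variables do not carry over. Pictures are saved under pics/ and viewed, at most 11 in all, crops included, and the job is handed in when it is done.

Besides the shell and the picture viewer there is one more tool, called in YAML: its name, and indented under it one key for each argument. step_arm: Moves the arm, as the interface text tells. Its arguments: {"type":"object","properties":{"commands":{"type":"array"},"gripper":{"type":"number"},"force":{"type":"number"}},"required":["commands"]}

```bash
ls; mkdir -p pics; cat > h.py <<'E'
import numpy as np, cv2
from scipy.spatial.transform import Rotation as Ro
from bench import ctrl
def save(n,f):
    im=ctrl.get_image(n); cv2.imwrite(f,im[:,:,::-1]); return im
def cam(n,state=None):
    m=ctrl.camera_model(n)
    if n=='wrist':
        T=np.array(m['T_tool_cam']); Rt=Ro.from_rotvec(state['tool_rot']).as_matrix()
        Rwc=Rt@T[:3,:3]; c=Rt@T[:3,3]+np.array(state['position']); return m,Rwc,c
    R=np.array(m['R']); return m,R.T,-R.T@np.array(m['t'])
def ray(n,uv,state=None):
    m,Rwc,c=cam(n,state)
    K=np.array([[m['fx'],0,m['cx']],[0,m['fy'],m['cy']],[0,0,1]])
    p=cv2.undistortPoints(np.array([[uv]],float),K,np.array([m['k1'],0,0,0.]))[0,0]
    return c,Rwc@np.array([p[0],p[1],1])
def onz(n,uv,z,state=None):
    c,d=ray(n,uv,state); return c+d*(z-c[2])/d[2]
def tri(*rays):
    A=np.zeros((3,3));b=np.zeros(3)
    for c,d in rays:
        d=d/np.linalg.norm(d);P=np.eye(3)-np.outer(d,d);A+=P;b+=P@c
    x=np.linalg.solve(A,b); return x,[np.linalg.norm(np.cross(x-c,d/np.linalg.norm(d))) for c,d in rays]
def proj(n,X,state=None):
    m,Rwc,c=cam(n,state); p=Rwc.T@(np.array(X)-c); s=p[:2]/p[2]; s=s*(1+m['k1']*(s@s))
    return np.array([m['fx']*s[0]+m['cx'],m['fy']*s[1]+m['cy']])
E
python3 - <<'E'
from h import *
s=ctrl.get_state();print(s)
a=save('scene','pics/a.png');b=save('side','pics/b.png');c=save('wrist','pics/c.png')
cv2.imwrite('pics/ab.png',cv2.resize(np.hstack([a,b])[:,:,::-1],(800,300)))
for n in('scene','side','wrist'):
  m,R,c=cam(n,s);print(n,c.round(3),R[:,2].round(2),m['fx'])
E
```

```text
pics
{'time': 0.0, 'joint_positions': array([-1.08991995,  0.32182068, -0.07011661,  1.45165331,  0.02261121,
        1.37078234, -0.05688055]), 'qd': array([ 1.64652855e-03,  4.94130503e-04,  8.89618984e-04,  3.42449581e-04,
       -1.75111643e-03,  7.44023147e-05, -5.14689509e-05]), 'joint_torque': array([-1.42706158e-03, -4.91296828e+01, -4.04959833e-01, -3.12529635e+01,
       -6.41540461e-02,  4.37186623e-02,  2.04994844e-04]), 'position': array([0.29230431, 0.57999251, 0.23547413]), 'tool_rot': array([-7.26368465e-01, -3.05611823e+00,  2.89808698e-03]), 'ft_force': array([-0.77227253, -1.11626525,  0.1595485 ]), 'torque': array([0.01578395, 0.04497289, 0.00637859]), 'grip_force': 0.0, 'grip_width': 0.9991998488708348}
scene [1.161 0.319 0.892] [-0.58 -0.29 -0.76] 410.8122167533775
side [ 0.064 -0.647  0.698] [ 0.43  0.64 -0.63] 373.3757435110597
wrist [0.233 0.61  0.384] [ 0.22 -0.11 -0.97] 311.9800332720625
```

View pics/a.png

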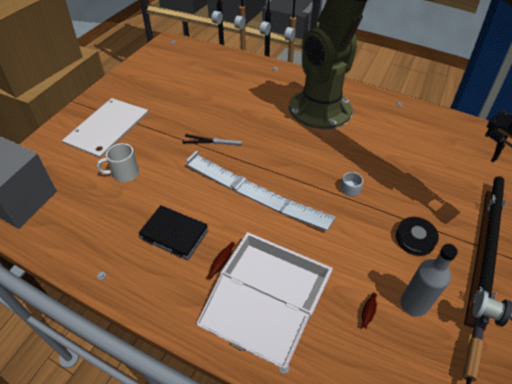

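View pics/b.png

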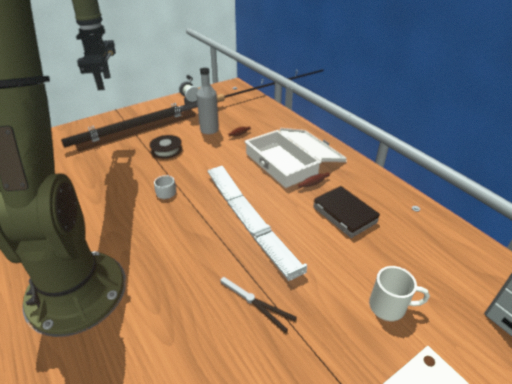

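The scene view shows the measure running from (190,158), the nose-stop end at -y, to (332,222). The box is at about (270,270) with its lid towards the camera, and the flask cap is at (351,184). In the side view the measure runs from (213,172) to (297,273). Next I'll crop in closer.

```bash
python3 - <<'E'
import cv2,numpy as np
a=cv2.imread('pics/a.png');b=cv2.imread('pics/b.png')
A=cv2.resize(a[145:345,180:340],None,fx=3,fy=3,interpolation=2)[:600]
B=cv2.resize(b[125:285,200:350],None,fx=3,fy=3,interpolation=2)
def grid(I,x0,y0,f):
  for k in range(0,I.shape[1],20*f): cv2.putText(I,str(x0+k//f),(k,10),0,.35,(0,0,255),1);I[:,k]=I[:,k]*.7
  for k in range(0,I.shape[0],20*f): cv2.putText(I,str(y0+k//f),(0,k+10),0,.35,(0,0,255),1);I[k]=I[k]*.7
A=np.ascontiguousarray(a[150:300,180:340]);A=cv2.resize(A,(800,750),interpolation=2)[:600]
grid(A,180,150,5)
B=cv2.resize(b[125:285,200:350],None,fx=3.75,fy=3.75,interpolation=2)
B=cv2.resize(b[165:285,200:350],None,fx=5,fy=5,interpolation=2);grid(B,200,165,5)
cv2.imwrite('pics/A.png',A);cv2.imwrite('pics/B.png',B)
E
```

```text
(no output)
```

View pics/A.png

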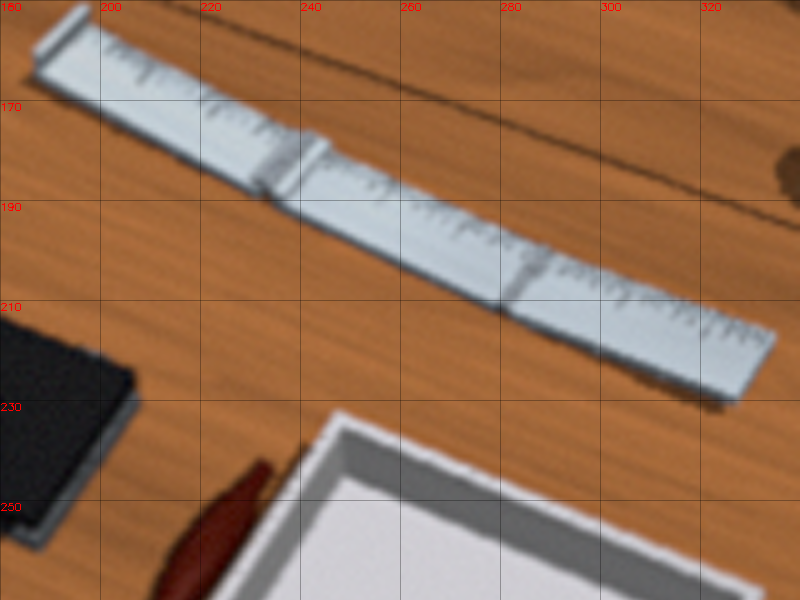

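View pics/B.png

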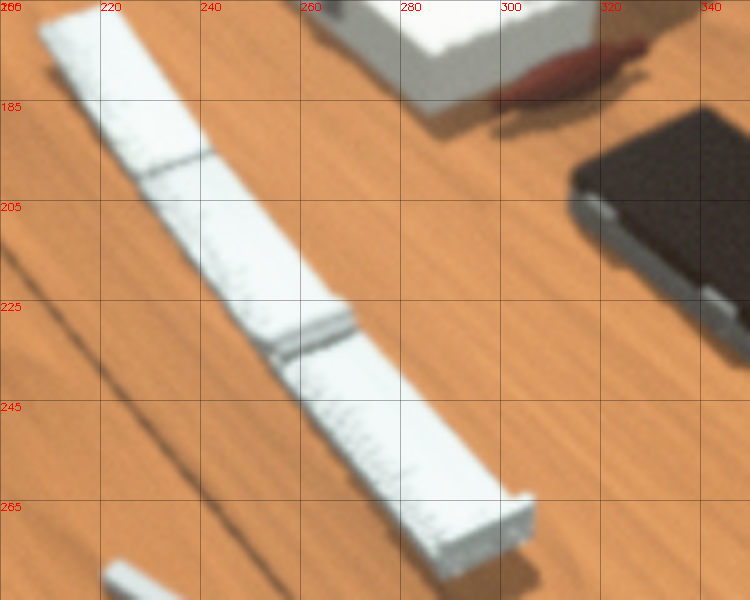

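```bash
cat > fit.py <<'E'
from h import *
from scipy.optimize import least_squares
def pts(p):
    x,y,yaw,a,b=p
    R=Ro.from_euler('z',yaw).as_matrix();o=np.array([x,y,0])
    W=lambda v:R@np.array(v)+o
    d={}
    for s,n in((.025,'+'),(-.025,'-')):
        d['ha'+n]=W([s,.0755,.010])
        d['ea'+n]=W([s,.078+.141*np.cos(a),.010+.141*np.sin(a)])
        u=np.array([-np.cos(b),np.sin(b)]);m=np.array([np.sin(b),np.cos(b)]);h=np.array([-.079,.0154])
        d['lt'+n]=W([s,*(h+.168*u+.0106*m)]); d['lf'+n]=W([s,*(h+.168*u-.0154*m)])
    return d
E
python3 - <<'E'
from fit import *
obs=[('scene','ea+',(327.5,229.5)),('scene','ea-',(335,216.5)),('side','ea-',(207.5,171)),('scene','ha+',(280,211.5)),('scene','ha-',(289,199.5)),('side','ha-',(227.5,200.5)),('side','ha+',(242.5,195)),
('scene','lt+',(186.5,161.5)),('scene','lt-',(196.5,151)),('side','lt+',(306.5,264)),('side','lt-',(286.5,274)),('side','lf-',(288.5,280.5)),('scene','lf+',(186.5,166))]
f=lambda p:np.concatenate([proj(c,pts(p)[k])-np.array(uv) for c,k,uv in obs])
r=least_squares(f,[.55,0,0,.1,.1],x_scale=.1);print(r.x.round(4));print(r.fun.reshape(-1,2).round(1).tolist())
for k,v in pts(r.x).items():print(k,v.round(3))
for uv,uv2 in[((247.5,232.5),(285.5,175.5))]:
  print('box',tri(ray('scene',uv),ray('side',uv2)))
print(onz('scene',(247.5,232.5),.05),onz('scene',(331.5,267.5),.05), onz('side',(285.5,175.5),.05))
print('cap',onz('scene',(351,178),.042),'flask',onz('scene',(415,308),0),'lure',onz('scene',(207,227),.035))
# yaw of gripper
s=ctrl.get_state();R=Ro.from_rotvec(s['tool_rot']).as_matrix();print(R.round(3))
E
```

```text
[ 0.4664 -0.0062 -0.0921  0.0936  0.0545]
[[-0.2, 0.4], [0.2, 0.6], [-0.5, -0.9], [-0.3, -0.9], [-0.6, -0.7], [-0.7, -0.9], [-0.0, -0.7], [-0.3, -0.9], [-0.2, -0.1], [-0.0, 0.7], [1.4, -0.9], [-0.9, 0.3], [0.4, 0.6]]
ha+ [0.498 0.067 0.01 ]
ea+ [0.511 0.209 0.023]
lt+ [ 0.469 -0.254  0.035]
lf+ [ 0.469 -0.255  0.009]
ha- [0.448 0.071 0.01 ]
ea- [0.462 0.214 0.023]
lt- [ 0.419 -0.249  0.035]
lf- [ 0.419 -0.25   0.009]
box (array([0.62663194, 0.03325534, 0.04572905]), [np.float64(0.00041009687712420734), np.float64(0.00041009687712405095)])
[0.62900819 0.03496927 0.05      ] [0.63084337 0.25984177 0.05      ] [0.62315716 0.02843755 0.05      ]
cap [0.32200418 0.20977454 0.042     ] flask [0.61761201 0.47754813 0.        ] lure [ 0.65123941 -0.07173274  0.035     ]
[[-0.893  0.45  -0.001]
 [ 0.45   0.893 -0.001]
 [-0.    -0.001 -1.   ]]
```

The fit puts the measure at (0.466, -0.006) with a yaw of -5.3°, and the box's front corner at (0.627, 0.033). I'll move above the outer end of leaf a, aligned with the measure.

```bash
cat >> fit.py <<'E'
P0=[0.4664,-0.0062,-0.0921,0.0936,0.0545]
def delta(X,phi):
    s=ctrl.get_state();R=Ro.from_rotvec(s['tool_rot']).as_matrix()
    c,n=np.cos(phi),np.sin(phi);T=np.array([[-n,c,0],[c,n,0],[0,0,-1]]).T
    return (R.T@(np.array(X)-s['position'])*1000).round(1), np.degrees(Ro.from_matrix(R.T@T).as_rotvec()).round(2)
def M(y,z,x=0,p=P0):  # measure-frame point -> world
    return Ro.from_euler('z',p[2]).apply([x,y,z])+[p[0],p[1],0]
def arc(leaf,th,r):
    if leaf=='a': u=np.array([np.cos(th),np.sin(th)]);n=np.array([-np.sin(th),np.cos(th)]);return np.array([.078,.010])+r*u-.005*n
    u=np.array([-np.cos(th),np.sin(th)]);n=np.array([np.sin(th),np.cos(th)]);return np.array([-.079,.0154])+r*u-.0104*n
E
python3 - <<'E'
from fit import *
q=arc('a',.0936,.128);print(q,M(*q));print(delta(M(q[0],.12),P0[2]))
E
```

```text
[0.20590702 0.0169852 ] [0.48533724 0.19883435 0.0169852 ]
(array([-343.9, -253.5,  116.1]), array([-7.000e-02,  5.000e-02,  6.853e+01]))
```

step_arm:
  commands:
    - {"travel": [-40, -30, 12], "turn": [0, 0, 8]}
    - {"travel": [-80, -60, 24], "turn": [0, 0, 16]}
    - {"travel": [-120, -88, 40], "turn": [0, 0, 24]}
    - {"travel": [-160, -118, 54], "turn": [0, 0, 32]}
    - {"travel": [-190, -140, 64], "turn": [0, 0, 40]}
  gripper: 1

```text
time: 0.65
position: [0.4017, 0.3623, 0.1734]
tool_rot: [-1.735, -2.619, -0.0]
ft_force: [0.4, -0.2, 0.8]
grip_width: 1.001
grip_force: 0.0
```

```bash
python3 - <<'E'
from fit import *
print(ctrl.get_state()['position']);print(delta(M(.2059,.12),P0[2]))
E
```

```text
[0.40174447 0.36226177 0.17344723]
(array([-183.1,   13.3,   53.4]), array([ 0.000e+00, -1.000e-02,  2.821e+01]))
```

I wrote that move in mm. The rate limit clipped it and it stayed harmless, so I'll use metres from here on.

step_arm:
  commands:
    - {"travel": [-0.045, 0.003, 0.013], "turn": [0, 0, 7]}
    - {"travel": [-0.09, 0.006, 0.026], "turn": [0, 0, 14]}
    - {"travel": [-0.135, 0.01, 0.039], "turn": [0, 0, 21]}
    - {"travel": [-0.183, 0.013, 0.053], "turn": [0, 0, 28.2]}
    - {"travel": [-0.183, 0.013, 0.053], "turn": [0, 0, 28.2]}

```text
time: 1.15
position: [0.4873, 0.1926, 0.1192]
tool_rot: [2.327, 2.106, -0.007]
ft_force: [0.2, 0.9, 0.6]
grip_width: 1.002
grip_force: 0.0
```

```bash
python3 - <<'E'
from fit import *
s=ctrl.get_state();print(s['position'],s['qd'].round(2));print(delta(M(.2059,.12),P0[2]))
im=ctrl.get_image('wrist')[:,:,::-1];im=cv2.resize(im,None,fx=1.5,fy=1.5)
for k,v in pts(P0).items():
  u=proj('wrist',v,s)*1.5; print(k,(u/1.5).round(1)); cv2.circle(im,tuple(int(t) for t in u),3,(0,0,255),1)
cv2.imwrite('pics/w1.png',im)
E
```

```text
[0.48729718 0.19263458 0.1192052 ] [-0.05 -0.01 -0.1  -0.03 -0.05  0.02  0.02]
(array([ 6. , -2.6, -0.8]), array([-0.05,  0.3 , -0.44]))
ha+ [277.5 323.3]
ea+ [281.1 179.3]
lt+ [274.6 565.1]
lf+ [273.4 539. ]
ha- [225.3 323.6]
ea- [218.4 179.7]
lt- [232.7 565.2]
lf- [233.9 539.1]
```

View pics/w1.png

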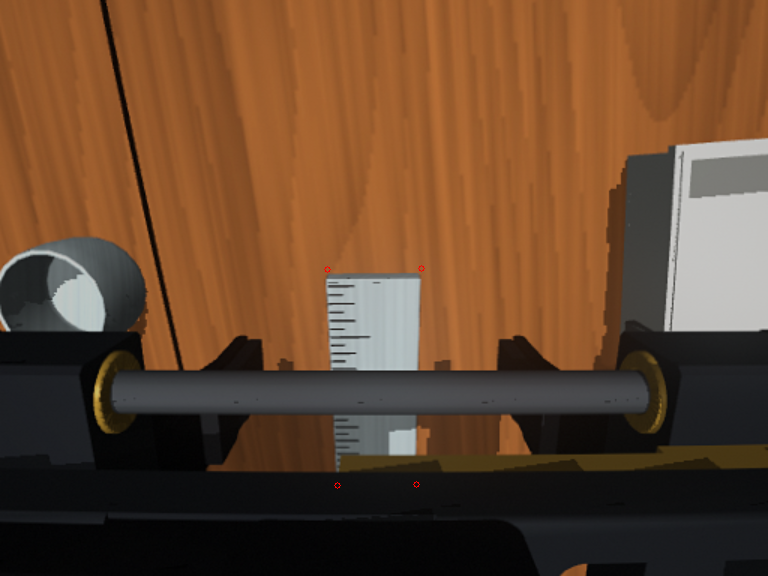

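The wrist view shows leaf a centred between the fingers. Its end edge is at about row 279 of the enlarged picture against 269 predicted, so the measure lies about 3 mm further to -y. I'll descend and grip it lightly.

step_arm:
  commands:
    - {"travel": [0.001, -0.0025, 0.04], "turn": [0, 0.3, -0.4]}
    - {"travel": [0.001, -0.0025, 0.075], "turn": [0, 0.3, -0.4]}
    - {"travel": [0.001, -0.0025, 0.09], "turn": [0, 0.3, -0.4]}
    - {"travel": [0.001, -0.0025, 0.099], "turn": [0, 0.3, -0.4]}
    - {"travel": [0.001, -0.0025, 0.099], "turn": [0, 0.3, -0.4]}

```text
time: 1.7
position: [0.4821, 0.2033, 0.0212]
tool_rot: [-2.302, -2.131, -0.003]
ft_force: [-1.2, -0.1, 0.7]
grip_width: 0.999
grip_force: 0.0
```

step_arm:
  commands:
    - {"travel": [0, 0, 0], "turn": [0, 0, 0]}
    - {"travel": [0, 0, 0], "turn": [0, 0, 0]}
    - {"travel": [0, 0, 0], "turn": [0, 0, 0]}
    - {"travel": [0, 0, 0], "turn": [0, 0, 0]}
    - {"travel": [0, 0, 0], "turn": [0, 0, 0]}
  gripper: 0.4
  force: 5

```text
time: 2.2
position: [0.4833, 0.2026, 0.0225]
tool_rot: [-2.305, -2.129, -0.007]
ft_force: [0.5, 0.5, 0.1]
grip_width: 0.635
grip_force: 0.0
```

```bash
sed -i 's/^P0=.*/P0=[0.4664,-0.0092,-0.0921,0.0936,0.0545]/' fit.py; python3 - <<'E'
from fit import *
s=ctrl.get_state();print(s['position'],s['grip_width'],s['grip_force'],s['ft_force']);
p=Ro.from_euler('z',-P0[2]).apply(s['position']-np.array([P0[0],P0[1],0]));print(p)
d=p[1:]-[.078,.010];r=np.hypot(*d)
# circle through present pose around hinge; deltas in tool x (=+y), tool z(down)
q0=arc('a',.0936,.126)
for t in np.linspace(.0936,np.pi,26):
  q=arc('a',t,.126)-q0;print(round(np.degrees(t)),(q*[1000,-1000]).round(0))
E
```

```text
[0.4833466  0.20258249 0.02249052] 0.6346890028950098 0.0 [0.472832   0.47304427 0.13107908]
[-0.00260283  0.21244348  0.02249052]
5 [ 0. -0.]
12 [ -2. -15.]
19 [ -5. -30.]
26 [-11. -45.]
33 [-18. -58.]
40 [-27. -71.]
47 [-37. -82.]
54 [-48. -93.]
61 [ -61. -101.]
68 [ -75. -108.]
75 [ -89. -114.]
82 [-104. -117.]
89 [-119. -119.]
96 [-134. -119.]
103 [-150. -117.]
110 [-165. -113.]
117 [-179. -108.]
124 [-192. -100.]
131 [-205.  -91.]
138 [-216.  -81.]
145 [-226.  -69.]
152 [-235.  -57.]
159 [-242.  -43.]
166 [-247.  -28.]
173 [-250.  -13.]
180 [-252.    2.]
```

step_arm:
  commands:
    - {"travel": [-0.007, 0.002, 0.003], "turn": [0, 0, 0]}
    - {"travel": [-0.007, 0.002, 0.003], "turn": [0, 0, 0]}
    - {"travel": [-0.007, 0.002, 0.003], "turn": [0, 0, 0]}
    - {"travel": [-0.007, 0.002, 0.003], "turn": [0, 0, 0]}
  gripper: 0.4
  force: 5

```text
time: 2.6
position: [0.4846, 0.1949, 0.0189]
tool_rot: [-2.306, -2.129, -0.006]
ft_force: [1.1, -0.5, -1.2]
grip_width: 0.575
grip_force: 5.0
```

```bash
python3 - <<'E'
from fit import *
L=[ctrl.get_state() for _ in range(1)]
s=L[0];print(s['grip_width'],s['grip_force'],s['ft_force'].round(1))
print(Ro.from_euler('z',-P0[2]).apply(s['position']-np.array([P0[0],P0[1],0])),delta(s['position'],P0[2])[1])
E
```

```text
0.5747107024940278 4.984437078237534 [ 1.1 -0.5 -1.2]
[-0.00063457  0.20493971  0.01894009] [ 0.01 -0.27  0.73]
```

Gripped (0.575 × 87 = 50 mm). Now I'll swing leaf a.

step_arm:
  commands:
    - {"travel": [-0.002, 0, -0.015], "turn": [0, 0, 0]}
    - {"travel": [-0.005, 0, -0.03], "turn": [0, 0, 0]}
    - {"travel": [-0.011, 0, -0.045], "turn": [0, 0, 0]}
    - {"travel": [-0.018, 0, -0.058], "turn": [0, 0, 0]}
    - {"travel": [-0.027, 0, -0.071], "turn": [0, 0, 0]}

```text
time: 3.1
position: [0.4821, 0.1678, 0.0908]
tool_rot: [-2.305, -2.129, -0.007]
ft_force: [-0.1, 2.3, -1.7]
grip_width: 0.577
grip_force: 5.0
```

step_arm:
  commands:
    - {"travel": [-0.01, 0, -0.011], "turn": [0, 0, 0]}
    - {"travel": [-0.021, 0, -0.022], "turn": [0, 0, 0]}
    - {"travel": [-0.034, 0, -0.03], "turn": [0, 0, 0]}
    - {"travel": [-0.048, 0, -0.037], "turn": [0, 0, 0]}
    - {"travel": [-0.062, 0, -0.043], "turn": [0, 0, 0]}

```text
time: 3.6
position: [0.477, 0.1044, 0.1329]
tool_rot: [-2.306, -2.128, -0.005]
ft_force: [-0.3, 0.7, -0.4]
grip_width: 0.573
grip_force: 5.0
```

```bash
python3 - <<'E'
from fit import *
s=ctrl.get_state();save('side','pics/s2.png');save('scene','pics/s1.png')
print(Ro.from_euler('z',-P0[2]).apply(s['position']-np.array([P0[0],P0[1],0])),s['grip_width'],s['ft_force'])
a=cv2.imread('pics/s1.png')[110:260,150:390];b=cv2.imread('pics/s2.png')[130:290,160:350]
cv2.imwrite('pics/s12.png',np.vstack([cv2.resize(a,(480,300)),cv2.resize(b,(480,300))]))
E
```

```text
[0.00015443 0.11408895 0.1329085 ] 0.5731056449804447 [-0.30975235  0.67919508 -0.39751486]
```

View pics/s12.png

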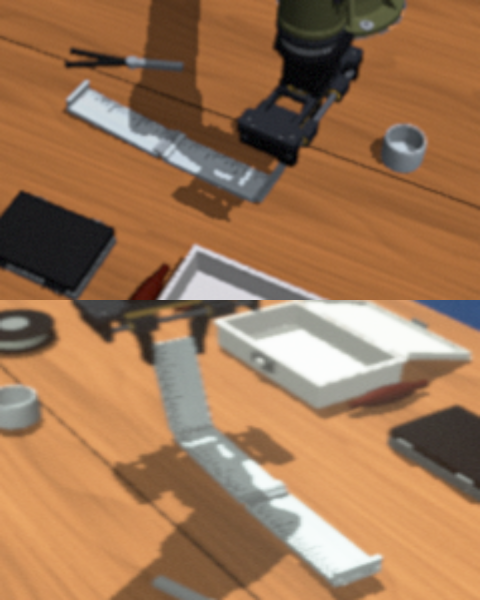

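Both views show leaf a standing up at about 75° in the grip with the measure still in place. I'll carry on.

step_arm:
  commands:
    - {"travel": [-0.015, 0, -0.003], "turn": [0, 0, 0]}
    - {"travel": [-0.03, 0, -0.005], "turn": [0, 0, 0]}
    - {"travel": [-0.045, 0, -0.005], "turn": [0, 0, 0]}
    - {"travel": [-0.061, 0, -0.003], "turn": [0, 0, 0]}
    - {"travel": [-0.076, 0, 0.001], "turn": [0, 0, 0]}

```text
time: 4.2
position: [0.4713, 0.0286, 0.132]
tool_rot: [-2.305, -2.13, -0.006]
ft_force: [-2.8, 0.5, 5.8]
grip_width: 0.571
grip_force: 5.0
```

step_arm:
  commands:
    - {"travel": [-0.014, 0, 0.005], "turn": [0, 0, 0]}
    - {"travel": [-0.027, 0, 0.013], "turn": [0, 0, 0]}
    - {"travel": [-0.04, 0, 0.022], "turn": [0, 0, 0]}
    - {"travel": [-0.051, 0, 0.032], "turn": [0, 0, 0]}
    - {"travel": [-0.061, 0, 0.044], "turn": [0, 0, 0]}

```text
time: 4.7
position: [0.4654, -0.0333, 0.0866]
tool_rot: [-2.306, -2.129, -0.001]
ft_force: [-2.5, -0.8, 3.9]
grip_width: 0.576
grip_force: 5.0
```

step_arm:
  commands:
    - {"travel": [-0.009, 0, 0.012], "turn": [0, 0, 0]}
    - {"travel": [-0.016, 0, 0.026], "turn": [0, 0, 0]}
    - {"travel": [-0.021, 0, 0.041], "turn": [0, 0, 0]}
    - {"travel": [-0.024, 0, 0.056], "turn": [0, 0, 0]}
    - {"travel": [-0.026, 0, 0.067], "turn": [0, 0, 0]}

```text
time: 5.2
position: [0.4627, -0.058, 0.0184]
tool_rot: [-2.305, -2.128, -0.0]
ft_force: [-3.6, -1.2, 2.7]
grip_width: 0.573
grip_force: 5.0
```

step_arm:
  commands:
    - {"travel": [0, 0, 0.002], "turn": [0, 0, 0]}
    - {"travel": [0, 0, 0.002], "turn": [0, 0, 0]}

```text
time: 5.4
position: [0.4641, -0.0562, 0.0172]
tool_rot: [-2.305, -2.129, -0.004]
ft_force: [0.5, 0.9, -4.7]
grip_width: 0.575
grip_force: 5.0
```

```bash
python3 - <<'E'
from fit import *
s=ctrl.get_state()
print(Ro.from_euler('z',-P0[2]).apply(s['position']-np.array([P0[0],P0[1],0])),s['grip_width'],s['ft_force'])
E
```

```text
[ 0.00200969 -0.04702512  0.01718371] 0.5750890396684603 [ 0.48794901  0.88863744 -4.67067612]
```

Leaf a is over. I'll release, rise, shut the fingers and press it flat.

step_arm:
  commands:
    - {"travel": [0, 0, 0], "turn": [0, 0, 0]}
    - {"travel": [0, 0, 0], "turn": [0, 0, 0]}
    - {"travel": [0, 0, 0], "turn": [0, 0, 0]}
    - {"travel": [0, 0, 0], "turn": [0, 0, 0]}
  gripper: 0.8

```text
time: 5.8
position: [0.4653, -0.0555, 0.0182]
tool_rot: [-2.305, -2.13, -0.008]
ft_force: [-0.6, -0.9, -0.6]
grip_width: 0.779
grip_force: 0.0
```

step_arm:
  commands:
    - {"travel": [0, 0, -0.03], "turn": [0, 0, 0]}
    - {"travel": [0, 0, -0.06], "turn": [0, 0, 0]}
    - {"travel": [0, -0.002, -0.06], "turn": [0, 0, 0]}

```text
time: 6.1
position: [0.4661, -0.056, 0.0816]
tool_rot: [2.307, 2.131, 0.017]
ft_force: [1.1, -0.1, -0.1]
grip_width: 0.798
grip_force: 0.0
```

step_arm:
  commands:
    - {"travel": [0, 0, 0], "turn": [0, 0, 0]}
    - {"travel": [0, 0, 0], "turn": [0, 0, 0]}
    - {"travel": [0, 0, 0], "turn": [0, 0, 0]}
    - {"travel": [0, 0, 0], "turn": [0, 0, 0]}
    - {"travel": [0, 0, 0], "turn": [0, 0, 0]}
  gripper: 0

```text
time: 6.6
position: [0.4622, -0.0561, 0.0771]
tool_rot: [-2.305, -2.129, -0.005]
ft_force: [0.4, -0.6, -0.5]
grip_width: 0.43
grip_force: 0.0
```

step_arm:
  commands:
    - {"travel": [0, 0, 0], "turn": [0, 0, 0]}
    - {"travel": [0, 0, 0], "turn": [0, 0, 0]}
    - {"travel": [0, 0, 0], "turn": [0, 0, 0]}
    - {"travel": [0, 0, 0], "turn": [0, 0, 0]}
    - {"travel": [0, 0, 0], "turn": [0, 0, 0]}

```text
time: 7.1
position: [0.4626, -0.056, 0.0777]
tool_rot: [-2.305, -2.129, -0.006]
ft_force: [-0.0, 0.6, -0.2]
grip_width: 0.029
grip_force: 0.0
```

```bash
python3 - <<'E'
from fit import *
s=ctrl.get_state()
print(Ro.from_euler('z',-P0[2]).apply(s['position']-np.array([P0[0],P0[1],0])),s['grip_width'],s['ft_force'])
im=ctrl.get_image('wrist')[:,:,::-1];cv2.imwrite('pics/w2.png',im)
im=ctrl.get_image('side')[:,:,::-1];cv2.imwrite('pics/s3.png',im)
cv2.imwrite('pics/w2s.png',np.hstack([cv2.resize(cv2.imread('pics/w2.png'),(400,300)),cv2.resize(im[150:300,180:380],(400,300))]))
E
```

```text
[ 0.00048529 -0.04697122  0.07772122] 0.029408237458570356 [-0.03549673  0.61372686 -0.23638183]
```

View pics/w2s.png

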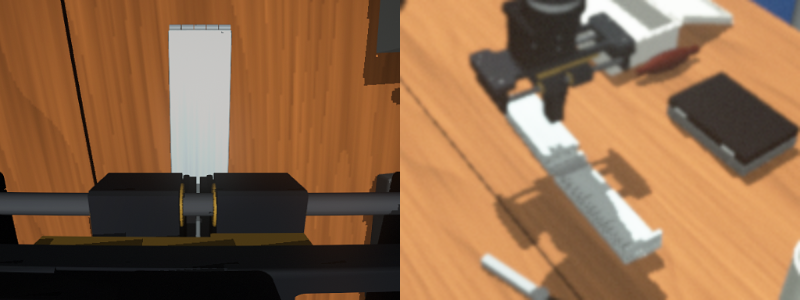

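The wrist and side views show leaf a lying on the middle leaf, and the fingers are shut above it. Pressing now.

step_arm:
  commands:
    - {"travel": [0, 0, 0.025], "turn": [0, 0, 0]}
    - {"travel": [0, 0, 0.035], "turn": [0, 0, 0]}
    - {"travel": [0, 0, 0.04], "turn": [0, 0, 0]}
    - {"travel": [0, 0, 0.043], "turn": [0, 0, 0]}
    - {"travel": [0, 0, 0.044], "turn": [0, 0, 0]}

```text
time: 7.7
position: [0.4624, -0.0559, 0.0343]
tool_rot: [-2.305, -2.129, -0.005]
ft_force: [-5.1, 0.2, 10.1]
grip_width: 0.005
grip_force: 5.0
```

step_arm:
  commands:
    - {"travel": [0, 0, 0.001], "turn": [0, 0, 0]}
    - {"travel": [0, 0, 0.002], "turn": [0, 0, 0]}
    - {"travel": [0, 0, 0.002], "turn": [0, 0, 0]}

```text
time: 8.0
position: [0.4625, -0.0559, 0.034]
tool_rot: [-2.304, -2.128, -0.006]
ft_force: [-8.8, -0.2, 20.1]
grip_width: 0.005
grip_force: 10.1
```

step_arm:
  commands:
    - {"travel": [0, 0, -0.02], "turn": [0, 0, 0]}
    - {"travel": [-0.03, 0, -0.06], "turn": [0, 0, 0]}
    - {"travel": [-0.07, 0, -0.08], "turn": [0, 0, 0]}
    - {"travel": [-0.12, 0, -0.08], "turn": [0, 0, 0]}
    - {"travel": [-0.165, 0, -0.08], "turn": [0, 0, 0]}
  gripper: 1

```text
time: 8.5
position: [0.4504, -0.2229, 0.1128]
tool_rot: [-2.307, -2.132, -0.011]
ft_force: [-0.8, 0.0, -0.9]
grip_width: 0.372
grip_force: 0.0
```

step_arm:
  commands:
    - {"travel": [-0.017, 0, 0], "turn": [0, 0, 0]}
    - {"travel": [-0.017, 0, 0], "turn": [0, 0, 0]}
    - {"travel": [-0.017, 0, 0], "turn": [0, 0, 0]}
    - {"travel": [-0.017, 0, 0], "turn": [0, 0, 0]}
    - {"travel": [-0.017, 0, 0], "turn": [0, 0, 0]}

```text
time: 9.0
position: [0.4486, -0.236, 0.1107]
tool_rot: [-2.302, -2.132, -0.007]
ft_force: [-0.2, -0.0, 0.4]
grip_width: 0.831
grip_force: 0.0
```

```bash
python3 - <<'E'
from fit import *
print('pliers',[onz('scene',u,.006).round(3) for u in((184,142),(241,142),(212,140))])
s=ctrl.get_state()
print(s['position'],Ro.from_euler('z',-P0[2]).apply(s['position']-np.array([P0[0],P0[1],0])),s['grip_width'],s['ft_force'])
im=ctrl.get_image('wrist')[:,:,::-1];im=cv2.resize(im,None,fx=1.5,fy=1.5)
d=pts(P0);d['f-']=M(-.079,.02,-.025);d['f+']=M(-.079,.02,.025)
for x in(-.025,.025): d['fa%g'%x]=M(.089,.02,x);d['la%g'%x]=M(-.063,.02,x)
for k,v in d.items():
  u=proj('wrist',v,s)*1.5; print(k,u.round(0)); cv2.circle(im,tuple(int(t) for t in u),3,(0,0,255),1)
cv2.imwrite('pics/w3.png',im)
print([np.degrees(np.arctan2(*(0,0)))])
E
```

```text
pliers [array([ 0.376, -0.326,  0.006]), array([ 0.294, -0.162,  0.006]), array([ 0.327, -0.25 ,  0.006])]
[ 0.44859213 -0.2359927   0.11069492] [ 0.0031257  -0.22746929  0.11069492] 0.8308720754019756 [-0.22235793 -0.04787682  0.42209731]
ha+ [ 441. -378.]
ea+ [ 447. -704.]
lt+ [422. 351.]
lf+ [418. 337.]
ha- [ 325. -380.]
ea- [ 330. -705.]
lt- [324. 350.]
lf- [329. 336.]
f- [323.  -5.]
f+ [432.  -3.]
fa-0.025 [ 323. -442.]
la-0.025 [323. -43.]
fa0.025 [ 445. -440.]
la0.025 [433. -41.]
[np.float64(0.0)]
```

View pics/w3.png

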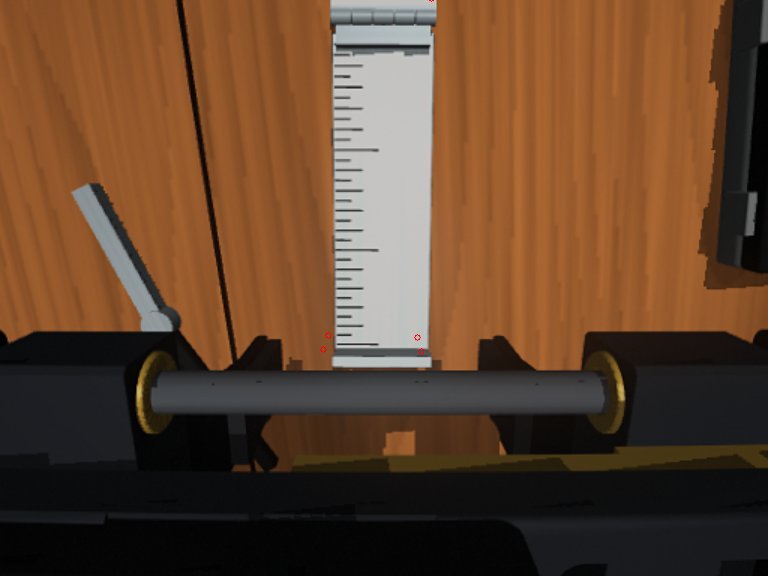

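```bash
python3 - <<'E'
from fit import *
s=ctrl.get_state();print(s['position'],s['tool_rot'])
obs=[('lt+',(432,366.5)),('lt-',(333,367)),('hb+',(436,17)),('hb-',(331,17))]
def g(p,s):
  d=pts([p[0],p[1],p[2],0,p[3]])
  for x,n in((.025,'+'),(-.025,'-')): d['hb'+n]=M(-.079,.018,x,p)
  return np.concatenate([proj('wrist',d[k],s)-np.array(v)/1.5 for k,v in obs])
r=least_squares(lambda p:g(p,s),[.466,-.01,-.09,.05],x_scale=.1);print(r.x,r.fun.round(1))
r=least_squares(lambda p:g([*p,.0545],s),[.466,-.01,-.09],x_scale=.1);print(r.x,r.fun.round(1))
print('in P0',Ro.from_euler('z',-P0[2]).apply([r.x[0]-P0[0],r.x[1]-P0[1],0]))
E
```

```text
[ 0.44855756 -0.23619791  0.11071401] [-2.3022831 -2.1318174 -0.0069149]
[ 0.46737142 -0.01768647 -0.07828597  0.07040199] [-0.1  0.3  0.2 -0.1  0.5  0.  -0.6 -0.1]
[ 0.46734207 -0.01797167 -0.07818276] [-0.5 -0.3  0.6 -0.7  0.5  0.5 -0.6  0.3]
in P0 [ 0.0017448  -0.00864785  0.        ]
```

```bash
python3 - <<'E'
from fit import *
b=cv2.imread('pics/b.png',0);a=cv2.imread('pics/a.png',0)
def shift(n,A,B,box,X):
  y0,y1,x0,x1=box;T=A[y0:y1,x0:x1]
  r=cv2.matchTemplate(cv2.resize(B,None,fx=4,fy=4,interpolation=2)[(y0-12)*4:(y1+12)*4,(x0-12)*4:(x1+12)*4],cv2.resize(T,None,fx=4,fy=4,interpolation=2),cv2.TM_CCOEFF_NORMED)
  _,v,_,l=cv2.minMaxLoc(r);d=np.array(l)/4-12
  u=proj(n,X);print(n,v.round(2),d,(onz(n,u+d,X[2])-onz(n,u,X[2]))*1000)
save('side','pics/s4.png');
X=pts(P0)['lt+']
for f in('s2','s3','s4'): shift('side',b,cv2.imread(f'pics/{f}.png',0),(255,285,278,312),X)
shift('scene',a,cv2.imread('pics/s1.png',0),(148,172,184,205),X)
print(delta(M(-.229,.11,0,[.4674,-.0178,-.078]),-.078))
E
```

```text
Traceback (most recent call last):
AttributeError: 'float' object has no attribute 'round'
```

```bash
python3 - <<'E'
from fit import *
b=cv2.imread('pics/b.png',0);a=cv2.imread('pics/a.png',0)
def shift(n,A,B,box,X):
  y0,y1,x0,x1=box;T=A[y0:y1,x0:x1]
  r=cv2.matchTemplate(cv2.resize(B,None,fx=4,fy=4,interpolation=2)[(y0-12)*4:(y1+12)*4,(x0-12)*4:(x1+12)*4],cv2.resize(T,None,fx=4,fy=4,interpolation=2),cv2.TM_CCOEFF_NORMED)
  _,v,_,l=cv2.minMaxLoc(r);d=np.array(l)/4-12
  u=proj(n,X);print(n,round(v,2),d,(onz(n,u+d,X[2])-onz(n,u,X[2]))*1000)
X=pts(P0)['lt+']
for f in('s2','s3','s4'): shift('side',b,cv2.imread(f'pics/{f}.png',0),(255,285,278,312),X)
shift('scene',a,cv2.imread('pics/s1.png',0),(148,172,184,205),X)
print(delta(M(-.229,.11,0,[.4674,-.0178,-.078]),-.078))
E
```

```text
side 0.99 [4.  2.5] [  2.83785195 -10.6872469    0.        ]
side 0.76 [ 9.5 -1. ] [ 1.98778469e+01 -9.95212286e+00 -1.11022302e-13]
side 0.99 [4.   1.25] [ 5.18856903e+00 -7.91396917e+00  1.11022302e-13]
scene 0.99 [-3.25 -0.5 ] [ 2.55161   -9.9494709  0.       ]
(array([-9.5,  1.8,  0.7]), array([ 0.01, -0.33,  0.05]))
```

The images agree that the measure slid about 9 mm to -y and 4 mm to +x during the first fold. I'll correct for that, then descend on leaf b.

step_arm:
  commands:
    - {"travel": [-0.008, 0.002, 0.03], "turn": [0, 0, 0]}
    - {"travel": [-0.008, 0.002, 0.06], "turn": [0, 0, 0]}
    - {"travel": [-0.008, 0.002, 0.08], "turn": [0, 0, 0]}
    - {"travel": [-0.008, 0.002, 0.089], "turn": [0, 0, 0]}
    - {"travel": [-0.008, 0.002, 0.093], "turn": [0, 0, 0]}

```text
time: 9.6
position: [0.4493, -0.2448, 0.017]
tool_rot: [-2.304, -2.129, -0.005]
ft_force: [0.3, 0.8, 0.2]
grip_width: 0.998
grip_force: 0.0
```

step_arm:
  commands:
    - {"travel": [0, 0, 0], "turn": [0, 0, 0]}
    - {"travel": [0, 0, 0], "turn": [0, 0, 0]}
    - {"travel": [0, 0, 0], "turn": [0, 0, 0]}
    - {"travel": [0, 0, 0], "turn": [0, 0, 0]}
    - {"travel": [0, 0, 0], "turn": [0, 0, 0]}
  gripper: 0.4
  force: 5

```text
time: 10.1
position: [0.4499, -0.2453, 0.0182]
tool_rot: [-2.306, -2.13, -0.007]
ft_force: [0.2, -0.0, 0.5]
grip_width: 0.63
grip_force: 0.0
```

step_arm:
  commands:
    - {"travel": [0, 0, 0], "turn": [0, 0, 0]}
    - {"travel": [0, 0, 0], "turn": [0, 0, 0]}
    - {"travel": [0, 0, 0], "turn": [0, 0, 0]}

```text
time: 10.4
position: [0.4496, -0.2453, 0.0178]
tool_rot: [-2.305, -2.129, -0.006]
ft_force: [0.6, 0.6, 0.8]
grip_width: 0.575
grip_force: 5.0
```

```bash
sed -i 's/^P0=.*/P0=[0.4672,-0.0165,-0.080,0.0936,0.065]/' fit.py; python3 - <<'E'
from fit import *
s=ctrl.get_state()
p=Ro.from_euler('z',-P0[2]).apply(s['position']-np.array([P0[0],P0[1],0]));print(p,s['grip_width'],s['ft_force'])
r=-.079-p[1];print('r',r)
q0=arc('b',.065,.150)
L=[(arc('b',t,.150)-q0)*[1000,-1000] for t in np.linspace(.065,np.pi,26)]
for i in range(0,25,5): print([(L[i+k]-L[i]).round(0).astype(int).tolist() for k in range(1,6)])
E
```

```text
[ 0.00077107 -0.2294803   0.01776796] 0.5753844736273528 [0.56792795 0.55256812 0.78240938]
r 0.15048030273640484
[[1, -18], [4, -37], [10, -54], [18, -71], [27, -87]]
[[12, -14], [25, -27], [39, -39], [55, -48], [72, -55]]
[[18, -5], [36, -8], [54, -9], [73, -7], [91, -3]]
[[17, 6], [34, 14], [50, 24], [64, 36], [76, 50]]
[[11, 15], [20, 31], [26, 48], [31, 66], [34, 85]]
```

step_arm:
  commands:
    - {"travel": [0.001, 0, -0.018], "turn": [0, 0, 0]}
    - {"travel": [0.004, 0, -0.037], "turn": [0, 0, 0]}
    - {"travel": [0.01, 0, -0.054], "turn": [0, 0, 0]}
    - {"travel": [0.018, 0, -0.071], "turn": [0, 0, 0]}
    - {"travel": [0.027, 0, -0.087], "turn": [0, 0, 0]}

```text
time: 10.9
position: [0.451, -0.2187, 0.1051]
tool_rot: [-2.305, -2.128, -0.005]
ft_force: [0.5, 0.4, -2.3]
grip_width: 0.574
grip_force: 5.0
```

step_arm:
  commands:
    - {"travel": [0.012, 0, -0.014], "turn": [0, 0, 0]}
    - {"travel": [0.025, 0, -0.027], "turn": [0, 0, 0]}
    - {"travel": [0.039, 0, -0.039], "turn": [0, 0, 0]}
    - {"travel": [0.055, 0, -0.048], "turn": [0, 0, 0]}
    - {"travel": [0.072, 0, -0.055], "turn": [0, 0, 0]}

```text
time: 11.4
position: [0.4568, -0.1474, 0.1604]
tool_rot: [-2.306, -2.128, -0.005]
ft_force: [1.5, -0.8, -0.7]
grip_width: 0.576
grip_force: 5.0
```

step_arm:
  commands:
    - {"travel": [0.018, 0, -0.005], "turn": [0, 0, 0]}
    - {"travel": [0.036, 0, -0.008], "turn": [0, 0, 0]}
    - {"travel": [0.054, 0, -0.009], "turn": [0, 0, 0]}
    - {"travel": [0.073, 0, -0.007], "turn": [0, 0, 0]}
    - {"travel": [0.091, 0, -0.003], "turn": [0, 0, 0]}

```text
time: 11.9
position: [0.4645, -0.0562, 0.1644]
tool_rot: [-2.306, -2.129, -0.007]
ft_force: [-2.1, 0.0, 2.4]
grip_width: 0.572
grip_force: 5.0
```

```bash
python3 - <<'E'
from fit import *
s=ctrl.get_state()
p=Ro.from_euler('z',-P0[2]).apply(s['position']-np.array([P0[0],P0[1],0]));print(p,s['grip_width'],s['ft_force'],delta(s['position'],P0[2])[1])
E
```

```text
[ 0.0005142  -0.03975687  0.16441109] 0.5715591831191765 [-2.10770454  0.0407931   2.37837753] [ 0.03 -0.32  0.02]
```

step_arm:
  commands:
    - {"travel": [0.017, 0, 0.006], "turn": [0, 0, 0]}
    - {"travel": [0.034, 0, 0.014], "turn": [0, 0, 0]}
    - {"travel": [0.05, 0, 0.024], "turn": [0, 0, 0]}
    - {"travel": [0.064, 0, 0.036], "turn": [0, 0, 0]}
    - {"travel": [0.076, 0, 0.05], "turn": [0, 0, 0]}

```text
time: 12.4
position: [0.4707, 0.0215, 0.1136]
tool_rot: [-2.304, -2.129, -0.008]
ft_force: [-1.2, 1.8, 3.8]
grip_width: 0.572
grip_force: 5.0
```

step_arm:
  commands:
    - {"travel": [0.011, 0, 0.015], "turn": [0, 0, 0]}
    - {"travel": [0.02, 0, 0.031], "turn": [0, 0, 0]}
    - {"travel": [0.026, 0, 0.048], "turn": [0, 0, 0]}
    - {"travel": [0.031, 0, 0.066], "turn": [0, 0, 0]}
    - {"travel": [0.034, 0, 0.082], "turn": [0, 0, 0]}

```text
time: 12.9
position: [0.4729, 0.0551, 0.0307]
tool_rot: [-2.304, -2.13, -0.006]
ft_force: [0.8, 1.9, 2.2]
grip_width: 0.573
grip_force: 5.0
```

step_arm:
  commands:
    - {"travel": [0, 0, 0.003], "turn": [0, 0, 0]}
    - {"travel": [0, 0, 0.003], "turn": [0, 0, 0]}

```text
time: 13.1
position: [0.4725, 0.0539, 0.0283]
tool_rot: [-2.304, -2.129, -0.003]
ft_force: [-0.2, 0.5, -2.7]
grip_width: 0.577
grip_force: 5.0
```

step_arm:
  commands:
    - {"travel": [0, 0, 0], "turn": [0, 0, 0]}
    - {"travel": [0, 0, 0], "turn": [0, 0, 0]}
    - {"travel": [0, 0, 0], "turn": [0, 0, 0]}
    - {"travel": [0, 0, 0], "turn": [0, 0, 0]}
  gripper: 0.8

```text
time: 13.5
position: [0.4736, 0.0534, 0.0297]
tool_rot: [-2.306, -2.129, -0.007]
ft_force: [0.9, -0.2, -0.3]
grip_width: 0.78
grip_force: 0.0
```

step_arm:
  commands:
    - {"travel": [0, 0, -0.04], "turn": [0, 0, 0]}
    - {"travel": [-0.02, 0, -0.07], "turn": [0, 0, 0]}
    - {"travel": [-0.03, 0, -0.07], "turn": [0, 0, 0]}

```text
time: 13.8
position: [0.4741, 0.0224, 0.1033]
tool_rot: [2.308, 2.13, 0.017]
ft_force: [1.0, 0.4, 0.3]
grip_width: 0.8
grip_force: 0.0
```

step_arm:
  commands:
    - {"travel": [0, 0, 0], "turn": [0, 0, 0]}
    - {"travel": [0, 0, 0], "turn": [0, 0, 0]}
    - {"travel": [0, 0, 0], "turn": [0, 0, 0]}
    - {"travel": [0, 0, 0], "turn": [0, 0, 0]}
    - {"travel": [0, 0, 0], "turn": [0, 0, 0]}
  gripper: 0

```text
time: 14.3
position: [0.4705, 0.0238, 0.0985]
tool_rot: [-2.304, -2.13, -0.004]
ft_force: [0.0, -0.0, 0.2]
grip_width: 0.43
grip_force: 0.0
```

step_arm:
  commands:
    - {"travel": [0, 0, 0], "turn": [0, 0, 0]}
    - {"travel": [0, 0, 0], "turn": [0, 0, 0]}
    - {"travel": [0, 0, 0], "turn": [0, 0, 0]}
    - {"travel": [0, 0, 0], "turn": [0, 0, 0]}
    - {"travel": [0, 0, 0], "turn": [0, 0, 0]}

```text
time: 14.8
position: [0.4709, 0.0235, 0.0992]
tool_rot: [-2.305, -2.129, -0.006]
ft_force: [0.1, 0.2, -0.1]
grip_width: 0.025
grip_force: 0.0
```

```bash
python3 - <<'E'
from fit import *
s=ctrl.get_state()
p=Ro.from_euler('z',-P0[2]).apply(s['position']-np.array([P0[0],P0[1],0]));print(p,s['grip_width'],s['ft_force'])
E
```

```text
[0.00051094 0.04012992 0.09917731] 0.025332390017414656 [ 0.14049936  0.23853003 -0.05716998]
```

step_arm:
  commands:
    - {"travel": [0, 0, 0.03], "turn": [0, 0, 0]}
    - {"travel": [0, 0, 0.043], "turn": [0, 0, 0]}
    - {"travel": [0, 0, 0.05], "turn": [0, 0, 0]}
    - {"travel": [0, 0, 0.053], "turn": [0, 0, 0]}
    - {"travel": [0, 0, 0.0545], "turn": [0, 0, 0]}

```text
time: 15.3
position: [0.4707, 0.0237, 0.0451]
tool_rot: [-2.305, -2.129, -0.005]
ft_force: [-4.4, -0.4, 11.3]
grip_width: 0.006
grip_force: 5.7
```

step_arm:
  commands:
    - {"travel": [0, 0, 0.001], "turn": [0, 0, 0]}
    - {"travel": [0, 0, 0.002], "turn": [0, 0, 0]}
    - {"travel": [0, 0, 0.002], "turn": [0, 0, 0]}

```text
time: 15.6
position: [0.4707, 0.0237, 0.0449]
tool_rot: [-2.304, -2.128, -0.005]
ft_force: [-8.6, -0.9, 18.6]
grip_width: 0.005
grip_force: 9.0
```

Leaf b stopped at 31 mm, so the pack is flat. I'll rise, open and check where it lies.

step_arm:
  commands:
    - {"travel": [0, 0, -0.03], "turn": [0, 0, 0]}
    - {"travel": [-0.01, 0, -0.06], "turn": [0, 0, 0]}
    - {"travel": [-0.036, 0, -0.09], "turn": [0, 0, 0]}
    - {"travel": [-0.036, 0, -0.09], "turn": [0, 0, 0]}
    - {"travel": [-0.036, 0, -0.09], "turn": [0, 0, 0]}
  gripper: 1

```text
time: 16.1
position: [0.4689, -0.0127, 0.1336]
tool_rot: [-2.307, -2.128, -0.011]
ft_force: [0.4, 0.7, -1.3]
grip_width: 0.376
grip_force: 0.0
```

step_arm:
  commands:
    - {"travel": [0, 0, 0], "turn": [0, 0, 0]}
    - {"travel": [0, 0, 0], "turn": [0, 0, 0]}
    - {"travel": [0, 0, 0], "turn": [0, 0, 0]}
    - {"travel": [0, 0, 0], "turn": [0, 0, 0]}
    - {"travel": [0, 0, 0], "turn": [0, 0, 0]}

```text
time: 16.6
position: [0.4678, -0.0124, 0.1321]
tool_rot: [-2.305, -2.129, -0.005]
ft_force: [0.3, -0.1, 0.1]
grip_width: 0.836
grip_force: 0.0
```

```bash
python3 - <<'E'
from fit import *
s=ctrl.get_state()
p=Ro.from_euler('z',-P0[2]).apply(s['position']-np.array([P0[0],P0[1],0]));print(s['position'],p,s['grip_width'],delta(s['position'],P0[2])[1])
w=ctrl.get_image('wrist')[:,:,::-1].copy();d={}
for y in(-.083,.089):
  for x in(-.025,.025):
    u=proj('wrist',M(y,.031,x),s);print(y,x,u.round(1));cv2.circle(w,tuple(int(t) for t in u),2,(0,0,255),1)
sc=ctrl.get_image('scene')[:,:,::-1];cv2.imwrite('pics/s5.png',sc)
cv2.imwrite('pics/w5.png',np.hstack([w[:300,100:420],cv2.resize(sc[140:340,170:400],(480,417))[:300]]))
E
```

```text
[ 0.46783718 -0.01244359  0.13206487] [0.00031097 0.00409436 0.13206487] 0.8363233153613984 [-0.03 -0.28  0.06]
-0.083 -0.025 [224.7 295.2]
-0.083 0.025 [280.4 295.3]
0.089 -0.025 [220.1  94.1]
0.089 0.025 [285.4  94.1]
```

View pics/w5.png

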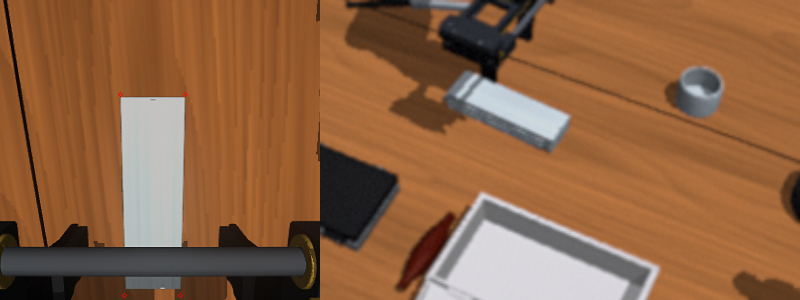

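The view shows the pack folded flat and within 2 mm of the prediction. I'll descend and grip low so that the middle leaf is held too.

step_arm:
  commands:
    - {"travel": [0, 0, 0.04], "turn": [0, 0, 0]}
    - {"travel": [0, 0, 0.075], "turn": [0, 0, 0]}
    - {"travel": [0, 0, 0.1], "turn": [0, 0, 0]}
    - {"travel": [0, 0, 0.112], "turn": [0, 0, 0]}
    - {"travel": [0, 0, 0.1155], "turn": [0, 0, 0]}

```text
time: 17.2
position: [0.4672, -0.0121, 0.0159]
tool_rot: [-2.305, -2.128, -0.003]
ft_force: [0.1, 0.8, -0.3]
grip_width: 0.998
grip_force: 0.0
```

step_arm:
  commands:
    - {"travel": [0, 0, 0], "turn": [0, 0, 0]}
    - {"travel": [0, 0, 0], "turn": [0, 0, 0]}
    - {"travel": [0, 0, 0], "turn": [0, 0, 0]}
    - {"travel": [0, 0, 0], "turn": [0, 0, 0]}
    - {"travel": [0, 0, 0], "turn": [0, 0, 0]}
  gripper: 0.3
  force: 40

```text
time: 17.7
position: [0.4685, -0.0119, 0.0175]
tool_rot: [-2.305, -2.13, -0.008]
ft_force: [0.0, -0.1, 0.4]
grip_width: 0.631
grip_force: 0.0
```

step_arm:
  commands:
    - {"travel": [0, 0, 0], "turn": [0, 0, 0]}
    - {"travel": [0, 0, 0], "turn": [0, 0, 0]}
    - {"travel": [0, 0, 0], "turn": [0, 0, 0]}
    - {"travel": [0, 0, 0], "turn": [0, 0, 0]}

```text
time: 18.1
position: [0.4679, -0.0118, 0.0172]
tool_rot: [-2.305, -2.129, -0.006]
ft_force: [-2.7, 0.1, 5.8]
grip_width: 0.572
grip_force: 40.0
```

step_arm:
  commands:
    - {"travel": [0, 0, -0.01], "turn": [0, 0, 0]}
    - {"travel": [0, 0, -0.03], "turn": [0, 0, 0]}
    - {"travel": [0, 0, -0.06], "turn": [0, 0, 0]}
    - {"travel": [0, 0, -0.09], "turn": [0, 0, 0]}
    - {"travel": [0, 0, -0.12], "turn": [0, 0, 0]}

```text
time: 18.6
position: [0.467, -0.013, 0.1375]
tool_rot: [-2.305, -2.128, -0.004]
ft_force: [0.3, 0.1, -5.7]
grip_width: 0.574
grip_force: 40.0
```

```bash
python3 - <<'E'
from fit import *
s=ctrl.get_state();print(s['position'],s['grip_width'],s['grip_force'],s['ft_force'],s['torque']);print(delta([.691,.145,.13],-.005))
E
```

```text
[ 0.4670194  -0.01296755  0.13747852] 0.5741606184682216 39.99814895913005 [ 0.34333918  0.12707512 -5.67929339] [ 0.00013222 -0.043526   -0.02402021]
(array([175.3, 210.7,   8. ]), array([-0.06, -0.27, -4.28]))
```

It's holding the full weight (5.7 N). Moving over the box.

step_arm:
  commands:
    - {"travel": [0.01, 0.012, 0], "turn": [0, 0, -0.5]}
    - {"travel": [0.03, 0.036, 0], "turn": [0, 0, -1]}
    - {"travel": [0.055, 0.066, 0], "turn": [0, 0, -1.5]}
    - {"travel": [0.08, 0.096, 0], "turn": [0, 0, -2]}
    - {"travel": [0.105, 0.126, 0], "turn": [0, 0, -2.5]}

```text
time: 19.1
position: [0.6023, 0.0828, 0.1366]
tool_rot: [-2.257, -2.179, -0.004]
ft_force: [1.2, 0.4, -4.3]
grip_width: 0.574
grip_force: 40.0
```

step_arm:
  commands:
    - {"travel": [0.025, 0.03, 0], "turn": [0, 0, -0.5]}
    - {"travel": [0.047, 0.057, 0], "turn": [0, 0, -1]}
    - {"travel": [0.063, 0.077, 0], "turn": [0, 0, -1.8]}
    - {"travel": [0.065, 0.079, 0], "turn": [0, 0, -1.8]}
    - {"travel": [0.065, 0.079, 0], "turn": [0, 0, -1.8]}

```text
time: 19.6
position: [0.6824, 0.1445, 0.1362]
tool_rot: [-2.222, -2.215, -0.001]
ft_force: [0.6, -0.7, -6.7]
grip_width: 0.572
grip_force: 40.0
```

step_arm:
  commands:
    - {"travel": [0, 0, 0], "turn": [0, 0, 0]}
    - {"travel": [0, 0, 0], "turn": [0, 0, 0]}

```text
time: 19.8
position: [0.6824, 0.1428, 0.1378]
tool_rot: [-2.225, -2.212, -0.005]
ft_force: [0.3, 0.1, -6.3]
grip_width: 0.574
grip_force: 40.0
```

```bash
python3 - <<'E'
from fit import *
s=ctrl.get_state();print(s['position'],s['grip_force'],s['ft_force']);print(delta([.691,.145,.13],-.005))
w=ctrl.get_image('wrist')[:,:,::-1];sc=ctrl.get_image('scene')[:,:,::-1]
cv2.imwrite('pics/w6.png',np.hstack([cv2.resize(w,(400,300)),cv2.resize(sc[150:330,150:390],(400,300))]))
E
```

```text
[0.68243104 0.14275635 0.13780806] 39.99828712083399 [ 0.31984771  0.13074684 -6.29195276]
(array([2.3, 8.6, 7.8]), array([-0.02, -0.27, -0.05]))
```

View pics/w6.png

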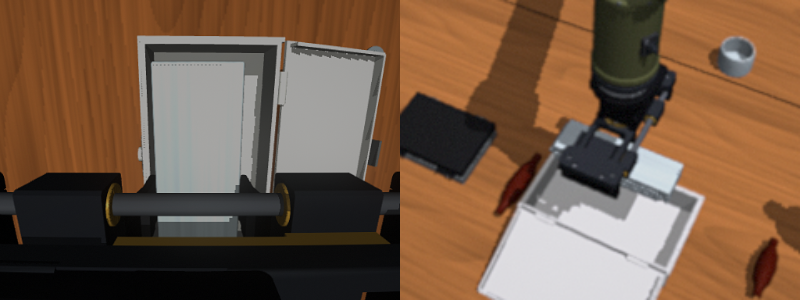

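The wrist view shows the box's far rim corners at (138,38) and (284,38) in the half picture. I'll place the box from them.

```bash
python3 - <<'E'
from fit import *
s=ctrl.get_state()
A=onz('wrist',(138*1.28,38*1.28),.05,s);B=onz('wrist',(284*1.28,38*1.28),.05,s);print(A,B)
print((A+B)/2)
E
```

```text
[0.62947426 0.25840987 0.05      ] [0.76155785 0.25794879 0.05      ]
[0.69551606 0.25817933 0.05      ]
```

step_arm:
  commands:
    - {"travel": [0.002, 0.0105, 0.01], "turn": [0, 0, 0]}
    - {"travel": [0.002, 0.0105, 0.03], "turn": [0, 0, 0]}
    - {"travel": [0.002, 0.0105, 0.055], "turn": [0, 0, 0]}
    - {"travel": [0.002, 0.0105, 0.08], "turn": [0, 0, 0]}
    - {"travel": [0.002, 0.0105, 0.1], "turn": [0, 0, 0]}

```text
time: 20.4
position: [0.6933, 0.1466, 0.0355]
tool_rot: [-2.223, -2.214, -0.005]
ft_force: [0.6, 0.7, -5.5]
grip_width: 0.573
grip_force: 40.0
```

step_arm:
  commands:
    - {"travel": [0, 0, 0.004], "turn": [0, 0, 0]}
    - {"travel": [0, 0, 0.008], "turn": [0, 0, 0]}
    - {"travel": [0, 0, 0.011], "turn": [0, 0, 0]}
    - {"travel": [0, 0, 0.014], "turn": [0, 0, 0]}
    - {"travel": [0, 0, 0.0155], "turn": [0, 0, 0]}

```text
time: 20.9
position: [0.6943, 0.1469, 0.0231]
tool_rot: [-2.224, -2.215, -0.008]
ft_force: [-0.3, -0.9, -4.3]
grip_width: 0.574
grip_force: 40.0
```

```bash
python3 - <<'E'
from fit import *
s=ctrl.get_state();print(s['position'],s['grip_width'],s['ft_force'],s['torque'])
E
```

```text
[0.69430186 0.14691358 0.023087  ] 0.5738704068221333 [-0.31330205 -0.90246422 -4.28464271] [-0.09503358  0.09113345  0.03570368]
```

step_arm:
  commands:
    - {"travel": [0, 0, 0.0005], "turn": [0, 0, 0]}
    - {"travel": [0, 0, 0.001], "turn": [0, 0, 0]}
    - {"travel": [0, 0, 0.001], "turn": [0, 0, 0]}

```text
time: 21.2
position: [0.6938, 0.1469, 0.0216]
tool_rot: [-2.224, -2.214, -0.007]
ft_force: [-0.1, 0.3, -5.6]
grip_width: 0.568
grip_force: 40.0
```

step_arm:
  commands:
    - {"travel": [0, 0, 0.0005], "turn": [0, 0, 0]}
    - {"travel": [0, 0, 0.001], "turn": [0, 0, 0]}
    - {"travel": [0, 0, 0.001], "turn": [0, 0, 0]}

```text
time: 21.5
position: [0.6939, 0.1468, 0.0213]
tool_rot: [-2.224, -2.214, -0.007]
ft_force: [-2.7, -0.3, 2.0]
grip_width: 0.572
grip_force: 40.0
```

The pack is on the floor of the box. Releasing.

step_arm:
  commands:
    - {"travel": [0, 0, 0.0003], "turn": [0, 0, 0]}
    - {"travel": [0, 0, 0.0003], "turn": [0, 0, 0]}
    - {"travel": [0, 0, 0.0003], "turn": [0, 0, 0]}
    - {"travel": [0, 0, 0.0003], "turn": [0, 0, 0]}
  gripper: 0.75

```text
time: 21.9
position: [0.6942, 0.1468, 0.0203]
tool_rot: [-2.224, -2.215, -0.008]
ft_force: [0.3, -0.3, 0.4]
grip_width: 0.74
grip_force: 0.0
```

step_arm:
  commands:
    - {"travel": [0, 0, -0.01], "turn": [0, 0, 0]}
    - {"travel": [0, 0, -0.03], "turn": [0, 0, 0]}
    - {"travel": [0, 0, -0.07], "turn": [0, 0, 0]}
    - {"travel": [0, 0, -0.11], "turn": [0, 0, 0]}
    - {"travel": [0, 0, -0.15], "turn": [0, 0, 0]}

```text
time: 22.4
position: [0.6937, 0.1458, 0.1725]
tool_rot: [-2.224, -2.214, -0.007]
ft_force: [0.6, 0.8, -0.5]
grip_width: 0.75
grip_force: 0.0
```

step_arm:
  commands:
    - {"travel": [-0.04, -0.02, -0.02], "turn": [0, 0, 0]}
    - {"travel": [-0.08, -0.06, -0.03], "turn": [0, 0, 0]}
    - {"travel": [-0.09, -0.1, -0.03], "turn": [0, 0, 0]}
    - {"travel": [-0.1, -0.14, -0.03], "turn": [0, 0, 0]}
    - {"travel": [-0.1, -0.14, -0.03], "turn": [0, 0, 0]}

```text
time: 22.9
position: [0.5482, 0.0439, 0.1996]
tool_rot: [-2.224, -2.208, -0.004]
ft_force: [-0.5, 0.4, 0.7]
grip_width: 0.749
grip_force: 0.0
```

```bash
python3 - <<'E'
from fit import *
s=ctrl.get_state();print(s['position'],s['ft_force'])
sc=ctrl.get_image('scene')[:,:,::-1];sd=ctrl.get_image('side')[:,:,::-1]
cv2.imwrite('pics/f.png',np.hstack([cv2.resize(sc[130:370,130:450],(400,300)),cv2.resize(sd[90:330,130:450],(400,300))]))
E
```

```text
[0.54815623 0.04389798 0.19956962] [-0.45135917  0.3608406   0.67039489]
```

View pics/f.png

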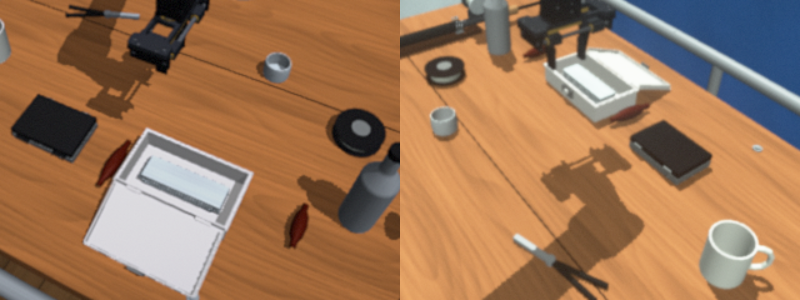

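Both views show the folded pack lying flat inside the box, at about (185,180) in the scene half, and the other things undisturbed. Handing in.

```bash
python3 -c "
from bench import ctrl
print(ctrl.close_job())"
```

```text
the job is handed in; nothing more can be done
None
```

The measure is folded, plain leaf first and then the nose-stop leaf, each pressed flat. It now lies flat in the bait box, middle leaf down, the other things appear undisturbed in the last pictures, and the job was handed in at about 23 s.

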